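# Sanitise the toothbrush rack at the UV lamp and put it back on its brackets

## Task

Pick up the white toothbrush rack by its handle and, keeping it level, turn its three coloured panels to the violet window of the UV lamp one after another: first the orange end, then the blue front, then the green end, each held about 8 cm from the window, centred on it and squarely facing it, for a full second. Then lay the rack gently, without dropping it, across the two steel brackets of its stand (either way round, centred) and let go. Do not bump the lamp, and leave the other toiletries where they are.

Things in the scene. Friction and masses are not known exactly. Their poses are not given: they have to be found in the camera images.
- rack: loose white toothbrush rack, 0.35 kg: bar 190 (x) x 44 (y) x 44 mm high, on top a centred upright grey handle plate 80 (x) x 16 (y) mm, from 44 to 94 mm above the underside. Origin: centre of the underside, z up. Panels: blue on the +y side, orange on the +x end, green on the -x end, plain white back on -y; thin lines of the same colours edge its top.
- rack_handle (a point): the middle of the rack's handle plate, 71 mm above the rack's underside: the place to grip, across the 16 mm thickness (rack's y)
- orange_aim (a point): imagined point 80 mm straight out from the centre of the orange end panel (rack frame 175, 0, 22 mm); it should come to the centre of the lamp window when the orange panel is shown
- blue_aim (a point): imagined point 80 mm straight out from the centre of the blue front panel (rack frame 0, 102, 22 mm); to be brought to the lamp window's centre in the same way
- green_aim (a point): imagined point 80 mm straight out from the centre of the green end panel (rack frame -175, 0, 22 mm); to be brought to the lamp window's centre in the same way
- lamp: fixed white UV lamp at the left of the counter: round foot 136 mm across, upright head 40 (x) x 140 (y) mm, from 98 to 202 mm above the counter, with a violet line on its top near the front. Origin: centre of the foot's underside. Its window looks along its own -x.
- lamp_window (a point): centre of the violet lamp window (104 x 66 mm), 150 mm above the counter, on the front of the head; the window looks along -x of this frame, which is level
- stand: fixed steel stand at the right, base 170 (x) x 75 x 12 mm. Origin: centre of its underside. Two brackets at x = -65 and +65 mm, each 30 mm long (x), with a flat seat 70 mm above the counter between two cheeks that flare outward: 64 mm apart (y) at the seat, 84 mm at their tops, 91 mm above the counter. The rack lies along the stand's x.
- dispenser: white soap bottle, 64 mm across, 150 mm high; origin under its centre; leave alone
- blue_bottle: blue bottle, 60 mm across, 160 mm high; origin under its centre; leave alone
- tumbler: green glass tumbler, 72 mm across, 90 mm high; origin under its centre; leave alone
- cream_jar: amber cream jar with white cap, 68 mm across, 55 mm high; origin under its centre; leave alone
- soap_dish: blue soap dish with a bar of soap, 120 x 85 x 30 mm; origin under its centre; leave alone
- nail_brush: wooden nail brush, 100 x 42 x 30 mm; origin under its centre; leave alone
Mind the look-alikes: they are no part of the job. Of the things that look like the lamp, take the one that is nearest to the robot's base at the start. What is shaped like the rack but black is not meant.

How it is judged:
By the outcome, as a careful person would: the job done as asked, in the order asked, and still so for the second after the job is handed in, with the robot touching nothing.
It also fails if it takes over 58 s, if anything falls off the work surface, if the arm or the gripper's body presses on something with over 40 N, if the wrist force passes 120 N, or if a joint passes its speed limit or range.

## Robot

A 6-joint arm with a two-finger parallel gripper is mounted at the origin on the work surface. World frame = base frame: x ahead of the robot, y to its left, z up, the work surface at z = 0. Lengths are in m, angles in degrees, forces in N, time in s.
With the tool pointing down it reaches from about 0.425 to 0.95 m from the base axis. Payload 14.7 kg.
Tool frame: the origin (TCP) lies at the very end of the fingers, on their centre line; the grasp point (between the pads) lies 19 mm behind it; x points along the fingers, z is the direction in which the jaws open and shut, and the axes are right-handed (so a half turn about x gives the same grasp; the last joint's range is limited). The gripper opens to 85 mm and grips with 20 to 120 N. Pads are 22 mm wide; open, the fingers measure 114 mm over their backs; the gripper's body (76 mm by 85 mm) begins 54 mm behind the grasp point. The pads swing forward as they close: fully open they stand 13 mm farther back than shut.
Start: joints at [-78.129, 27.513, 91.461, -0, 61.026, -2.67], TCP at [0.163, -0.629, 0.231] pointing down, gripper open.
Joint ranges: [-157.49, 157.49], [-46.99, 117.5], [13.45, 153.17], [-89.5, 269.5], [5.16, 153.95], [-167.48, 167.48]. Speed limits (degrees/s): [108.29, 108.29, 136.94, 172.46, 172.46, 172.46].

## Interface

Orientations are given as a 3x3 rotation matrix whose columns are the frame's x, y, z axes.
In Python, from workcell import manip gives the robot as it stands.
- The arm moves only by the tool servo_tool, never from a script. Its argument "targets" is text: rows parted by semicolons, each of 7 numbers parted by spaces: the turn, a rotation vector about the world's x, y, z in rad, then the shift along the world's x, y, z in cm, then the closure, from 0 (fully open) to 1 (shut). In form: ax ay az x y z jaw; .... A call has 1 to 10 rows; each row is the pose to reach, as a shift and turn from the pose commanded when the call began; what a row does not reach only later rows make up. A row lasts 1/12 s, in which the tool goes at most 41.7 mm and 7.16 degrees, less where a joint would pass 70% of its speed; a pose out of reach is approached as far as the arm can. A call with a gripper value outside its range is refused whole. The fingers move at their own pace and stop on an object; "newtons" is the grip in N (left out, the last holds). Time passes only in rows, so rows that repeat a pose let the fingers close. It gives the time, the measured TCP pose, the force and the opening at its end, in the units of the state.
- manip.state(): the state, without advancing time (a new reading comes with each control period).
- manip.grab_frame(name): name is "side" or "top"; returns a dict with "pixels" (400x640x3 uint8, blue, green, red), "depth" (400x640 float32, m along the optical axis (not along the pixel's ray), 0 where there is no reading), "fx", "fy", "cx", "cy" (pixels), "k1" (the pictures are not rectified: a ray, as slopes to the right and down, at radius r is drawn at 1 + k1 r^2 times it, then the intrinsics apply), "R" (3x3) and "t" (3): a world point X has camera coordinates R X + t. Camera axes: x right, y down, z forward; pixel columns grow to the right and rows downward; lengths in m; the calibration is good to about 2 mm. A picture is of the moment at which its call begins.
- manip.job_done(): hands the job in, once; it reports no verdict.
The state is a dict: "time": time; "qpos": joint angles; "qd": joint speeds; "joint_efforts": joint torques, N m; "tcp_pos": TCP position; "eef_rot": TCP orientation; "wrist_force": force on the tool from outside, world axes, zero at the start; "torque": the same for the moment, N m; "opening": finger opening in m.
Only numpy, scipy, OpenCV 4.12 (cv2) and the standard library are available. Lean on these libraries where they do the work, as an engineer would, in place of code of your own. Each camera call takes 0.05 s, during which the arm holds its last target.

## Working session

There is one attempt and no reset: what is moved stays moved. The work goes in short steps, Python scripts to look and compute and a tool call to move; the robot and the scene stay as the last step left them, time stands still between calls to the robot, and variables do not carry over. Pictures are saved under pics/ and viewed, and the job is handed in when it is done.

Besides the shell and the picture viewer there is one more tool, called after "Request:" as name(argument=value, ...), one argument or row to a line, values as JSON. servo_tool: Moves the arm, as the interface text tells. Its arguments: {"type":"object","properties":{"targets":{"type":"string"},"newtons":{"type":"number"}},"required":["targets"]}

```bash
mkdir -p pics; ls
python3 - <<'E'
from workcell import manip
import cv2,numpy as np
s=manip.state();print({k:np.round(v,3).tolist() for k,v in s.items()})
for n in("top","side"):
    f=manip.grab_frame(n);cv2.imwrite(f"pics/{n}0.png",f["pixels"]);np.savez(f"{n}0.npz",**f)
    print(n,f["fx"],f["fy"],f["cx"],f["cy"],f["k1"],np.round(f["R"],3).tolist(),f["t"], np.round(-np.array(f["R"]).T@f["t"],3))
E
```

```text
pics
{'time': 0.0, 'qpos': [-78.129, 27.551, 91.494, -0.0, 61.026, -2.67], 'qd': [-0.017, 0.089, 0.038, 0.05, 0.07, 0.044], 'joint_efforts': [-0.005, -95.065, -43.018, -0.001, 0.012, -0.0], 'tcp_pos': [0.163, -0.629, 0.231], 'eef_rot': [[-0.0, 0.968, 0.251], [0.001, 0.251, -0.968], [-1.0, 0.0, -0.001]], 'wrist_force': [-0.488, -0.115, -0.627], 'torque': [0.043, 0.01, -0.049], 'opening': 0.085}
top 402.59933675335975 402.59933675335975 323.00713422673016 203.97285654225203 -0.09643029229359901 [[-0.005, -1.0, -0.014], [-0.998, 0.005, -0.055], [0.055, 0.014, -0.998]] [0.15169165 0.54513222 1.22446789] [0.478 0.132 1.255]
side 423.7775738610987 423.7775738610987 318.87881448229626 198.04453792629272 -0.03599564896736692 [[-0.911, -0.412, 0.002], [-0.254, 0.558, -0.79], [0.325, -0.721, -0.613]] [0.56465731 0.16065613 1.09094976] [0.201 0.929 0.794]
```

View pics/top0.png

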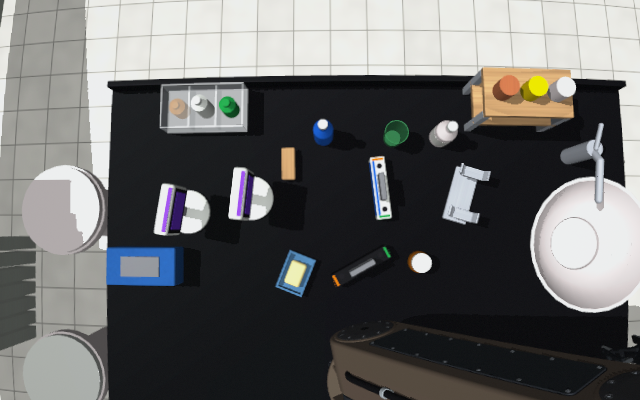

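View pics/side0.png

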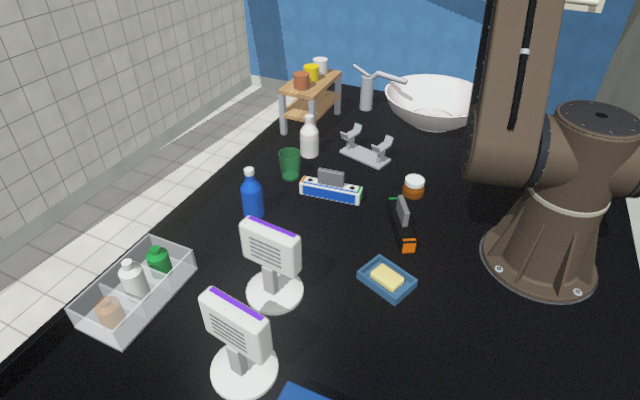

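```bash
cat > h.py <<'E'
import numpy as np,cv2
def load(n): 
    d=np.load(n+".npz"); return {k:d[k] for k in d.files}
def rays(f,uv):
    uv=np.asarray(uv,float).reshape(-1,1,2)
    K=np.array([[f["fx"],0,f["cx"]],[0,f["fy"],f["cy"]],[0,0,1]],float)
    p=cv2.undistortPointsIter(uv,K,np.array([float(f["k1"]),0,0,0]),None,None,(3,50,1e-10)).reshape(-1,2)
    return np.c_[p,np.ones(len(p))]
def plane(f,uv,z):
    R=np.array(f["R"]);C=-R.T@f["t"];d=rays(f,uv)@R
    return C+d*((z-C[2])/d[:,2])[:,None]
def cloud(f):
    u,v=np.meshgrid(np.arange(640),np.arange(400))
    r=rays(f,np.c_[u.ravel(),v.ravel()])*f["depth"].reshape(-1,1)
    P=(r-f["t"])@np.array(f["R"]);P[f["depth"].ravel()==0]=np.nan
    return P.reshape(400,640,3)
def crop(f,x0,x1,y0,y1,s,name):
    cv2.imwrite(name,cv2.resize(f["pixels"][y0:y1,x0:x1],None,fx=s,fy=s,interpolation=cv2.INTER_CUBIC))
E
python3 - <<'E'
from h import *
for n in("top0","side0"):
    f=load(n);P=cloud(f);z=P[...,2]
    print(n)
    def rep(lbl,box,zlo,zhi):
        x0,x1,y0,y1=box
        m=np.zeros((400,640),bool);m[y0:y1,x0:x1]=1
        m&=(z>zlo)&(z<zhi);q=P[m]
        if len(q)<5: print(lbl,len(q));return
        r=cv2.minAreaRect((q[:,:2]*1000).astype(np.float32));print(lbl,len(q),np.round(r[0],1),np.round(r[1],1),round(r[2],1),"z",np.round(np.percentile(q[:,2],[5,50,95]),4))
    if n=="top0":
        rep("lamphead",(222,262,160,228),.195,.21)
        rep("lamp foot",(222,280,160,228),.005,.05)
        rep("lamp2head",(150,180,175,240),.195,.21)
        rep("racktop",(362,396,150,226),.038,.050)
        rep("handle",(362,396,150,226),.088,.10)
        rep("stand base",(436,500,155,228),.006,.018)
        rep("stand seat",(436,500,155,228),.064,.076)
        rep("stand top",(436,500,155,228),.08,.10)
        rep("counter",(300,350,200,240),-.02,.02)
        rep("disp",(425,462,115,150),.1,.17)
        rep("tumbler",(380,412,115,150),.07,.1)
        rep("bluebottle",(308,338,115,150),.1,.17)
    else:
        rep("lamphead",(230,310,205,290),.195,.21)
        rep("racktop",(290,372,160,210),.038,.050)
        rep("handle",(290,372,160,210),.088,.10)
        rep("stand seat",(330,400,120,172),.064,.076)
        rep("counter",(300,350,210,240),-.02,.02)
f=load("top0")
crop(f,222,412,110,235,4,"pics/c1.png");crop(f,420,510,145,235,6,"pics/c2.png")
E
```

```text
top0
lamphead 736 [566.4 371.8] [ 41.4 136.1] 83.8 z [0.1969 0.2011 0.2047]
lamp foot 739 [579.  376.2] [200.7 179.7] 0.4 z [0.0071 0.0151 0.0208]
lamp2head 722 [524.7 572.5] [ 42.4 138.8] 81.1 z [0.1967 0.2012 0.2048]
racktop 688 [594.6 -23.5] [187.6  45.6] 6.3 z [0.0395 0.0435 0.0476]
handle 149 [593.7 -24.2] [76.1 16.1] 6.5 z [0.0897 0.0931 0.0972]
stand base 932 [ 589.9 -313.2] [164. 235.] 82.5 z [0.0073 0.0112 0.0153]
stand seat 458 [ 573.7 -280.6] [ 74.1 159.4] 74.1 z [0.0658 0.0694 0.074 ]
stand top 130 [ 573.6 -280.4] [ 91.3 157.9] 72.9 z [0.0813 0.0874 0.0926]
counter 1990 [498.5 144.8] [153.6 122.1] 89.7 z [-0.0044 -0.0003  0.0037]
disp 267 [ 754.6 -213.2] [52.6 44.1] 32.9 z [0.1014 0.1156 0.1511]
tumbler 181 [753.7 -67.9] [70.4 70.8] 88.1 z [0.0716 0.0873 0.0925]
bluebottle 277 [758.7 147.1] [52.4 53.5] 8.7 z [0.1018 0.116  0.1606]
side0
lamphead 895 [566.3 374.2] [ 39.6 138.8] 84.3 z [0.1967 0.2021 0.2044]
racktop 536 [619.3 -25.9] [ 81.5 242.7] 83.9 z [0.0395 0.0445 0.0479]
handle 131 [644.  -25.3] [ 26.9 179.7] 89.3 z [0.0888 0.0939 0.0965]
stand seat 216 [ 573.8 -281.6] [ 82.4 163. ] 73.8 z [0.0655 0.0706 0.075 ]
counter 1492 [556.9  97.1] [144.5 131.1] 25.0 z [-0.0019  0.0007  0.0036]
```

View pics/c1.png

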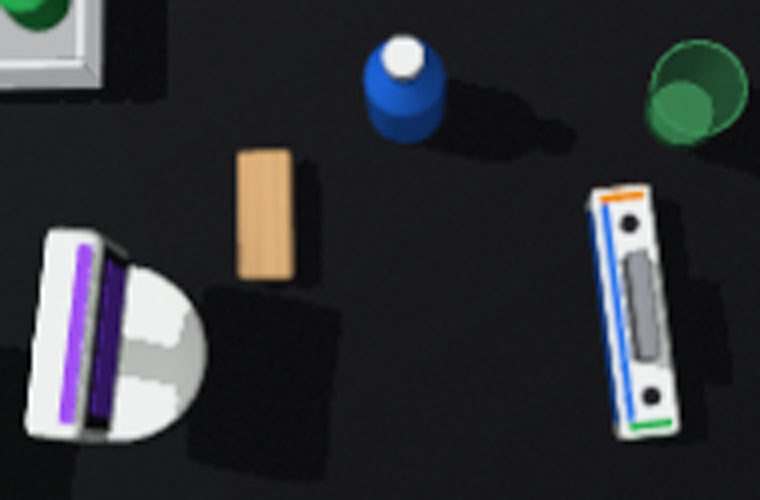

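View pics/c2.png

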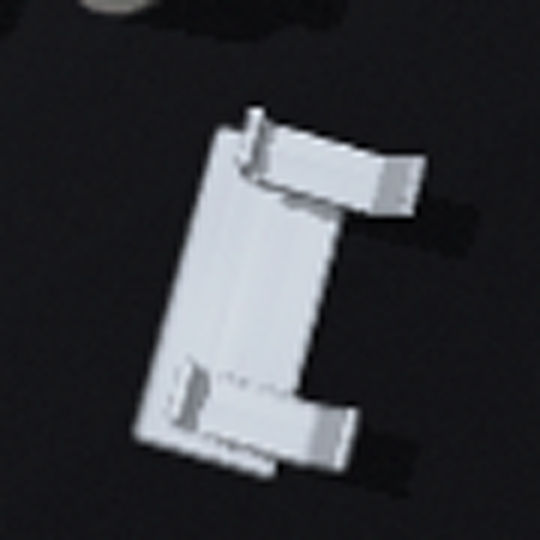

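Run:
```python
from h import *
f=load("top0");P=cloud(f);z=P[...,2]
for n in("top0","side0"):
    g=load(n);hsv=cv2.cvtColor(g["pixels"],cv2.COLOR_BGR2HSV)
    m=cv2.inRange(hsv,(125,100,150),(150,255,255))
    box=(225,250,160,228) if n=="top0" else (240,310,205,255)
    k=np.zeros_like(m);k[box[2]:box[3],box[0]:box[1]]=m[box[2]:box[3],box[0]:box[1]]
    ys,xs=np.nonzero(k);q=plane(g,np.c_[xs,ys],.202)*1000
    r=cv2.minAreaRect(q[:,:2].astype(np.float32))
    l=cv2.fitLine(q[:,:2].astype(np.float32),cv2.DIST_L2,0,.01,.01).ravel()
    print(n,"violet",len(xs),np.round(r,1) if 0 else r,np.degrees(np.arctan2(l[1],l[0])),l[2:])
# window plane from cloud: dark violet region front, fit
q=P[160:228,240:262].reshape(-1,3);q=q[(q[:,2]>.11)&(q[:,2]<.19)]
u=np.array([.1045,.9945]);s=q[:,:2]@u
print("front face pts",len(q),np.percentile(s,[5,25,50,75,95]),"head front pred",np.array([.5663,.373])@u-.02)
# stand image edges at z=.012 (left edge of base)
p=plane(f,np.array([[218,130],[138,435],[272,474]])/6+[420,145],.012);print(p);d=p[0]-p[1];print(np.degrees(np.arctan2(d[1],d[0])),np.linalg.norm(d))
# bracket seats centres: depth 66..74 tight
for b in((440,500,158,192),(440,500,195,228)):
    q=P[b[2]:b[3],b[0]:b[1]].reshape(-1,3);q=q[(q[:,2]>.062)&(q[:,2]<.1)]
    r=cv2.minAreaRect((q[:,:2]*1000).astype(np.float32));print("bracket",len(q),r)
# rack orange/green/blue lines
hsv=cv2.cvtColor(f["pixels"],cv2.COLOR_BGR2HSV)
for nm,lo,hi in(("orange",(5,120,120),(22,255,255)),("green",(45,100,80),(85,255,255)),("blue",(100,130,120),(125,255,255))):
    k=cv2.inRange(hsv,lo,hi);k2=np.zeros_like(k);k2[155:225,364:396]=k[155:225,364:396]
    ys,xs=np.nonzero(k2);q=plane(f,np.c_[xs,ys],.044);l=cv2.fitLine(q[:,:2].astype(np.float32),cv2.DIST_L2,0,.01,.01).ravel()
    print(nm,len(xs),q[:,:2].mean(0),np.degrees(np.arctan2(l[1],l[0])))
```

```text
top0 violet 165 ((565.8756103515625, 364.2225341796875), (9.773116111755371, 117.46440887451172), 84.052001953125) -6.0457077 [565.78    364.31766]
side0 violet 185 ((567.7046508789062, 360.2249450683594), (10.547262191772461, 118.81137084960938), 84.02678680419922) -6.284569 [564.7917  360.43372]
front face pts 288 [0.4075082  0.40805687 0.40849465 0.40918585 0.41164264] head front pred 0.41012685
[[ 0.66078126 -0.26881583  0.012     ]
 [ 0.5021001  -0.2228297   0.012     ]
 [ 0.48140699 -0.29291497  0.012     ]]
-16.161697521544976 0.16521028095566026
bracket 313 ((635.09033203125, -299.3824157714844), (91.52439880371094, 31.257549285888672), 72.1685791015625)
bracket 318 ((511.8430480957031, -261.70172119140625), (90.54317474365234, 30.836271286010742), 73.26292419433594)
orange 17 [ 0.68136105 -0.01751282] -85.74979
green 16 [ 0.5080556  -0.03679927] -82.96303
blue 107 [ 0.59206163 -0.00816074] 6.218612
```

Request:
servo_tool(
  targets="0 0 1.0 14.4 20.1 0 0;0 0 1.0 14.4 20.1 0 0;0 0 1.0 14.4 20.1 0 0;0 0 1.0 14.4 20.1 0 0;0 0 1.0 14.4 20.1 0 0;0 0 1.0 14.4 20.1 0 0;0 0 1.0 14.4 20.1 0 0;0 0 1.0 14.4 20.1 0 0;0 0 1.0 14.4 20.1 0 0;0 0 1.0 14.4 20.1 0 0",
)

```text
time: 0.93
tcp_pos: [0.3072, -0.4281, 0.2312]
eef_rot: [[-0.0, 0.315, 0.949], [0.0, 0.949, -0.315], [-1.0, 0.0, -0.0]]
wrist_force: [0.5, -0.7, 0.4]
opening: 0.0851
```

Request:
servo_tool(
  targets="0 0 1.0 14.4 20.2 0 0;0 0 1.0 14.4 20.2 0 0;0 0 1.0 14.4 20.2 0 0;0 0 1.0 14.4 20.2 0 0;0 0 1.0 14.4 20.2 0 0;0 0 1.0 14.4 20.2 0 0;0 0 1.0 14.4 20.2 0 0;0 0 1.0 14.4 20.2 0 0;0 0 1.0 14.4 20.2 0 0;0 0 1.0 14.4 20.2 0 0",
)

```text
time: 1.77
tcp_pos: [0.4511, -0.2265, 0.2311]
eef_rot: [[-0.0, -0.625, 0.781], [0.0, 0.781, 0.625], [-1.0, 0.0, -0.0]]
wrist_force: [-0.6, -0.3, -0.3]
opening: 0.0856
```

Request:
servo_tool(
  targets="0 0 1.0 14.3 20.2 -7 0;0 0 1.0 14.3 20.2 -7 0;0 0 1.0 14.3 20.2 -7 0;0 0 1.0 14.3 20.2 -7 0;0 0 1.0 14.3 20.2 -7 0;0 0 1.0 14.3 20.2 -7 0;0 0 1.0 14.3 20.2 -7 0;0 0 1.0 14.3 20.2 -7 0;0 0 1.0 14.3 20.2 -7 0;0 0 1.0 14.3 20.2 -7 0",
)

```text
time: 2.6
tcp_pos: [0.594, -0.0249, 0.1611]
eef_rot: [[-0.0, -0.995, -0.102], [-0.0, -0.102, 0.995], [-1.0, 0.0, 0.0]]
wrist_force: [0.5, -0.9, 0.4]
opening: 0.0852
```

Run:
```python
from workcell import manip
from h import *
s=manip.state();print(s["time"],s["tcp_pos"],np.round(s["eef_rot"],3).tolist(),np.round(s["qpos"],1))
f=manip.grab_frame("side");crop(f,270,420,80,220,5,"pics/s1.png")
```

```text
2.6 [ 0.59403037 -0.02491333  0.16109039] [[-0.0, -0.995, -0.102], [-0.0, -0.102, 0.995], [-1.0, 0.0, 0.0]] [  -5.3   27.6  102.9   -0.    49.5 -101.2]
```

View pics/s1.png

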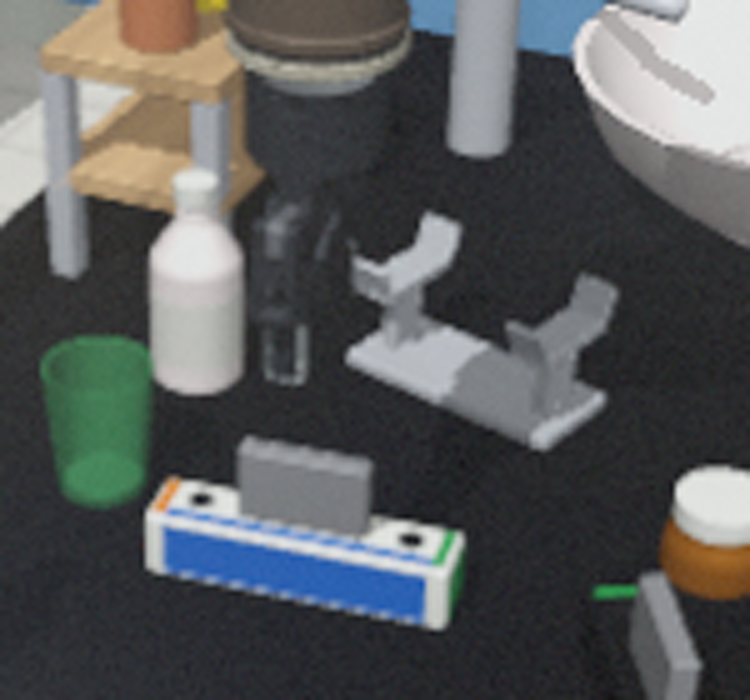

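Run:
```python
from h import *
g=load("side0")
for X in([.594,-.025,.174],[.594,.025,.174],[.594,-.0245,.094]):
    c=np.array(g["R"])@X+g["t"];print((c[0]/c[2]*g["fx"]+g["cx"]-270)*5,(c[1]/c[2]*g["fy"]+g["cy"]-80)*5)
```

```text
304.7724231205697 339.3283201185493
268.9817162094778 382.4944391776261
301.8262238361652 457.31598222473383
```

Request:
servo_tool(
  targets="0 0 0.008 0 0 -4 0;0 0 0.008 0 0 -7 0;0 0 0.008 0 0.05 -9.5 0;0 0 0.008 0 0.05 -10.9 0;0 0 0.008 0 0.05 -10.9 0;0 0 0.008 0 0.05 -10.9 1;0 0 0.008 0 0.05 -10.9 1;0 0 0.008 0 0.05 -10.9 1;0 0 0.008 0 0.05 -10.9 1;0 0 0.008 0 0.05 -10.9 1",
  newtons=60,
)

```text
time: 3.48
tcp_pos: [0.5948, -0.0238, 0.0533]
eef_rot: [[0.002, -0.993, -0.119], [-0.0, -0.119, 0.993], [-1.0, -0.002, -0.0]]
wrist_force: [0.4, 0.6, -0.2]
opening: 0.0257
```

Request:
servo_tool(
  targets="0 0 0 0 0 0 1;0 0 0 0 0 0 1;0 0 0 0 0 0 1;0 0 0 0 0 0 1",
)

```text
time: 3.82
tcp_pos: [0.5946, -0.0238, 0.0529]
eef_rot: [[0.001, -0.993, -0.12], [-0.0, -0.12, 0.993], [-1.0, -0.001, -0.0]]
wrist_force: [-1.7, -0.9, 7.5]
opening: 0.015
```

Request:
servo_tool(
  targets="0 0 0 0 0 1 1;0 0 0 0 0 3 1;0 0 0 0 0 5 1;0 0 0 0 0 8 1;0 0 0 0 0 11 1;0 0 0 0 0 12.8 1;0 0 0 0 0 12.8 1;0 0 0 0 0 12.8 1;0 0 0 0 0 12.8 1",
)

```text
time: 4.57
tcp_pos: [0.5934, -0.0236, 0.1794]
eef_rot: [[-0.001, -0.993, -0.12], [0.0, -0.12, 0.993], [-1.0, 0.001, 0.0]]
wrist_force: [-0.3, 0.6, -3.3]
opening: 0.015
```

Run:
```python
from workcell import manip
from h import *
s=manip.state();print(s["time"],s["tcp_pos"],np.round(s["eef_rot"],4).tolist(),np.round(s["qpos"],1),s["opening"],s["wrist_force"],s["torque"])
for n in("top","side"):
    f=manip.grab_frame(n);np.savez(n+"1.npz",**f)
    crop(f,*((330,450,100,250) if n=="top" else (250,400,40,200)),4,f"pics/{n}1.png")
```

```text
4.5667 [ 0.59339633 -0.02356823  0.1794407 ] [[-0.0014, -0.9928, -0.1199], [0.0001, -0.1199, 0.9928], [-1.0, 0.0014, 0.0003]] [  -5.2   26.3  102.    -0.    51.8 -102.1] 0.015005244397981423 [-0.33449935  0.59778615 -3.3085583 ] [0.00572985 0.0670161  0.00714965]
```

View pics/top1.png

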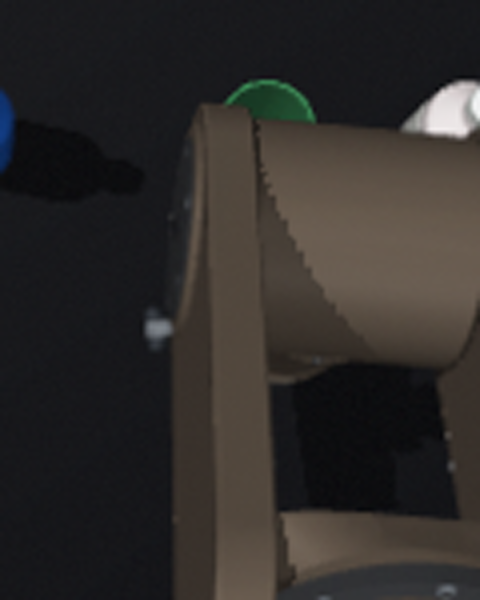

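View pics/side1.png

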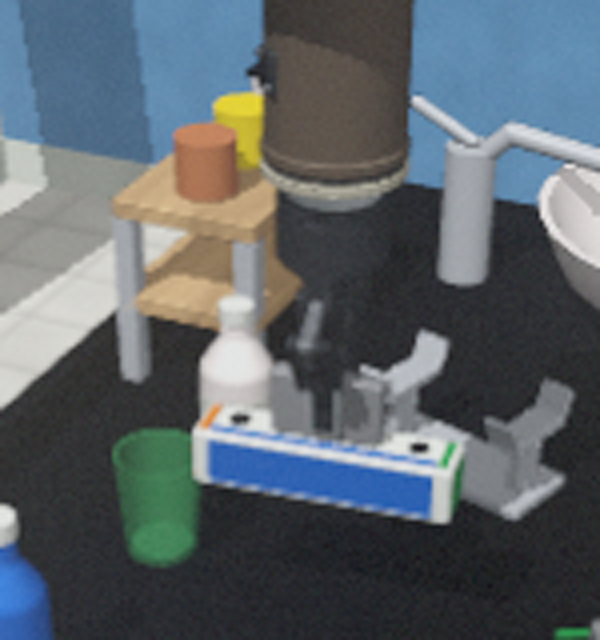

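```bash
cat > m.py <<'E'
from h import *
def hand(f,box,tcp,R):
    """measure colours of held rack in the tool-yaw frame: rack x=-tool y, rack y=tool z (approx), underside z=tcp-.052"""
    P=cloud(f);hsv=cv2.cvtColor(f["pixels"],cv2.COLOR_BGR2HSV)
    x=-np.array(R)[:,1];y=np.array(R)[:,2]
    x0,x1,y0,y1=box
    for nm,lo,hi in(("orange",(5,120,120),(22,255,255)),("green",(45,100,60),(85,255,255)),("blue",(100,130,100),(125,255,255))):
        k=cv2.inRange(hsv,lo,hi);k2=np.zeros_like(k);k2[y0:y1,x0:x1]=k[y0:y1,x0:x1]
        nl,lab,st,_=cv2.connectedComponentsWithStats(k2,connectivity=8)
        if nl<2: print(nm,"none");continue
        q=P[(k2>0)];q=q[~np.isnan(q[:,0])]
        d=q-tcp;L=np.c_[d@x,d@y,d[:,2]+.052]*1000
        L=L[(abs(L[:,0])<125)&(abs(L[:,1])<60)&(abs(L[:,2]-22)<50)]
        if len(L)<8: print(nm,len(L));continue
        print(nm,len(L),"rack-frame mm lo/med/hi",np.round(np.percentile(L,[3,50,97],axis=0),1).tolist())
        if nm=="blue" and len(L)>100:
            F=L[(L[:,2]<38)]
            A=np.c_[F[:,0],F[:,2],np.ones(len(F))];c=np.linalg.lstsq(A,F[:,1],rcond=None)[0]
            rr=cv2.minAreaRect(F[:,[0,2]].astype(np.float32))
            print(" blue plane: yaw err deg",np.degrees(c[0]),"y at 0",c[2]+22*c[1],"rect",np.round(rr[0],1),np.round(rr[1],1),round(rr[2],2))
            l=cv2.fitLine(F[:,[0,2]].astype(np.float32),cv2.DIST_L2,0,.01,.01).ravel();print(" pitch deg",np.degrees(np.arctan2(l[1],l[0])))
E
python3 - <<'E'
from m import *
R=[[-0.0014, -0.9928, -0.1199], [0.0001, -0.1199, 0.9928], [-1.0, 0.0014, 0.0003]]
hand(load("side1"),(290,370,130,175),np.array([.5934,-.0236,.1794]),R)
E
```

```text
orange 8 rack-frame mm lo/med/hi [[85.1, -14.3, 43.1], [86.3, -3.5, 43.6], [88.8, 9.5, 46.3]]
green 16 rack-frame mm lo/med/hi [[-95.6, -19.3, 5.9], [-95.2, -7.6, 26.2], [-86.5, 5.5, 45.6]]
blue 516 rack-frame mm lo/med/hi [[-77.4, 16.5, 8.7], [-5.8, 21.3, 24.0], [73.4, 25.1, 40.9]]
 blue plane: yaw err deg -0.3180044249342734 y at 0 21.25046309440031 rect [-2.2 22.4] [ 31.5 160.4] 89.85
 pitch deg -0.3697155
```

Request:
servo_tool(
  targets="0 0 0.03 -0.1 0.4 0 1;0 0 0.08 -0.3 1.2 0 1;0 0 0.15 -0.5 2.2 0 1;0 0 0.23 -0.8 3.4 0 1;0 0 0.31 -1.1 4.6 0 1;0 0 0.39 -1.4 5.8 0 1;0 0 0.47 -1.7 7 0 1;0 0 0.55 -2 8.2 0 1;0 0 0.63 -2.2 9.4 0 1;0 0 0.71 -2.5 10.6 0 1",
)

```text
time: 5.5
tcp_pos: [0.5686, 0.0831, 0.1794]
eef_rot: [[-0.001, -0.671, -0.742], [-0.0, -0.742, 0.671], [-1.0, 0.001, 0.001]]
wrist_force: [-0.5, 0.5, -3.7]
opening: 0.0154
```

Request:
servo_tool(
  targets="0 0 0.08 -0.3 1.2 0 1;0 0 0.16 -0.6 2.4 0 1;0 0 0.24 -0.9 3.6 0 1;0 0 0.32 -1.2 4.8 0 1;0 0 0.40 -1.5 6 0 1;0 0 0.48 -1.8 7.2 0 1;0 0 0.55 -2 8.3 0.05 1;0 0 0.60 -2.2 9.1 0.05 1;0 0 0.63 -2.3 9.55 0.05 1;0 0 0.636 -2.3 9.65 0.05 1",
)

```text
time: 6.33
tcp_pos: [0.5456, 0.1796, 0.1801]
eef_rot: [[-0.001, -0.101, -0.995], [-0.0, -0.995, 0.101], [-1.0, 0.0, 0.001]]
wrist_force: [0.5, 0.3, -4.0]
opening: 0.0155
```

Request:
servo_tool(
  targets="0 0 0 0 0 0 1;0 0 0 0 0 0 1",
)

```text
time: 6.5
tcp_pos: [0.5462, 0.1785, 0.1805]
eef_rot: [[-0.0, -0.105, -0.994], [-0.0, -0.994, 0.105], [-1.0, 0.0, 0.0]]
wrist_force: [0.2, -0.8, -3.3]
opening: 0.0154
```

```bash
cat > look.py <<'E'
import sys
from workcell import manip
from m import *
k=sys.argv[1]
s=manip.state();R=np.array(s["eef_rot"]);print(s["time"],np.round(s["tcp_pos"],4),np.round(R,4).tolist(),np.round(s["qpos"],1),round(s["opening"],4),"rack yaw",np.degrees(np.arctan2(-R[1,1],-R[0,1])))
for n in("top","side"):
    f=manip.grab_frame(n);np.savez(n+k+".npz",**f);cv2.imwrite(f"pics/{n}{k}.png",f["pixels"])
    c=np.array(f["R"])@(s["tcp_pos"]+[0,0,-.03])+f["t"];u,v=int(c[0]/c[2]*f["fx"]+f["cx"]),int(c[1]/c[2]*f["fy"]+f["cy"])
    print(n,u,v);hand(f,(max(u-60,0),u+60,max(v-50,0),v+50),s["tcp_pos"],R)
E
python3 look.py 2
```

```text
6.5 [0.5462 0.1785 0.1805] [[-0.0004, -0.1054, -0.9944], [-0.0002, -0.9944, 0.1054], [-1.0, 0.0003, 0.0004]] [  15.1   24.8  104.5   -0.    50.7 -158.9] 0.0154 rack yaw 83.94914148072019
top 311 201
orange none
green none
blue 3
side 316 199
orange 133 rack-frame mm lo/med/hi [[84.5, -13.5, 8.7], [95.2, 1.0, 26.2], [97.0, 15.9, 44.9]]
green 6
blue 385 rack-frame mm lo/med/hi [[-75.5, 12.1, 7.1], [5.3, 22.2, 25.3], [73.6, 23.8, 45.3]]
 blue plane: yaw err deg -0.15753147625165134 y at 0 22.392583217659197 rect [-2.2 20.5] [ 36.2 159.8] 89.03
 pitch deg -0.13047737
```

View pics/side2.png

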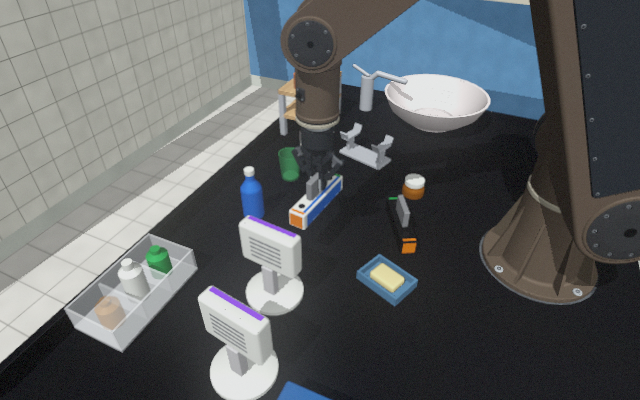

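View pics/top2.png

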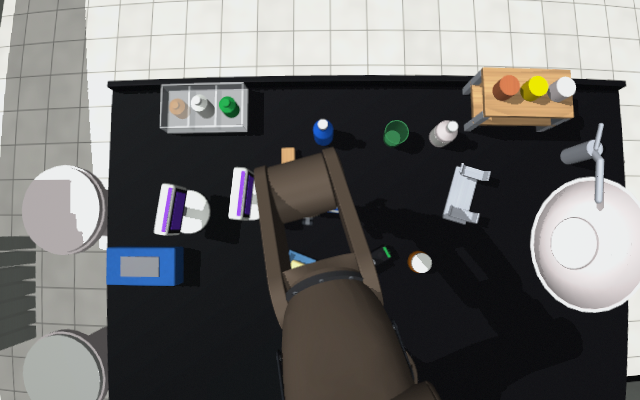

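Request:
servo_tool(
  targets="0 0 0 0 0 0 1;0 0 0 0 0 0 1;0 0 0 0 0 0 1;0 0 0 0 0 0 1;0 0 0 0 0 0 1;0 0 0 0 0 0 1;0 0 0 0 0 0 1;0 0 0 0 0 0 1;0 0 0 0 0 0 1;0 0 0 0 0 0 1",
)

```text
time: 7.43
tcp_pos: [0.5462, 0.1788, 0.1808]
eef_rot: [[0.0, -0.104, -0.995], [-0.0, -0.995, 0.104], [-1.0, 0.0, -0.0]]
wrist_force: [0.1, -0.7, -4.0]
opening: 0.0155
```

Request:
servo_tool(
  targets="0 0 0 0 0 0 1;0 0 0 0 0 0 1;0 0 0 0 0 0 1;0 0 0 0 0 0 1;0 0 0 0 0 0 1;0 0 0 0 0 0 1;0 0 0 0 0 0 1;0 0 0 0 0 0 1",
)

```text
time: 8.1
tcp_pos: [0.5462, 0.1788, 0.1808]
eef_rot: [[-0.0, -0.104, -0.995], [-0.0, -0.995, 0.104], [-1.0, 0.0, 0.0]]
wrist_force: [0.3, 1.1, -4.6]
opening: 0.0154
```

Request:
servo_tool(
  targets="0 0 -0.03 0 0 0 1;0 0 -0.08 0 0 0 1;0 0 -0.15 0 0 0 1;0 0 -0.24 0 0 0 1;0 0 -0.34 0 0 0 1;0 0 -0.44 0 0 0 1;0 0 -0.54 0 0 0 1;0 0 -0.64 0 0 0 1;0 0 -0.74 0.1 0.1 0 1;0 0 -0.84 0.1 0.3 0 1",
)

```text
time: 8.93
tcp_pos: [0.5474, 0.1817, 0.1808]
eef_rot: [[0.0, -0.813, -0.582], [-0.0, -0.582, 0.813], [-1.0, -0.0, -0.0]]
wrist_force: [-0.1, 0.0, -4.6]
opening: 0.0153
```

Request:
servo_tool(
  targets="0 0 -0.10 0.1 0.4 0 1;0 0 -0.20 0.1 0.9 -0.05 1;0 0 -0.30 0.2 1.5 -0.05 1;0 0 -0.40 0.3 2.3 -0.05 1;0 0 -0.50 0.4 3.2 -0.05 1;0 0 -0.59 0.5 4.2 -0.05 1;0 0 -0.66 0.6 5.2 -0.05 1;0 0 -0.71 0.65 6 -0.05 1;0 0 -0.728 0.7 6.6 -0.05 1;0 0 -0.731 0.7 6.85 -0.05 1",
)

```text
time: 9.77
tcp_pos: [0.5543, 0.2511, 0.1802]
eef_rot: [[0.0, -0.994, 0.105], [0.0, 0.105, 0.994], [-1.0, -0.0, 0.0]]
wrist_force: [0.2, 0.6, -4.4]
opening: 0.0158
```

Request:
servo_tool(
  targets="0 0 0 0 0 0 1;0 0 0 0 0 0 1;0 0 0 0 0 0 1",
)

```text
time: 10.02
tcp_pos: [0.5542, 0.2499, 0.1803]
eef_rot: [[-0.0, -0.995, 0.104], [-0.0, 0.104, 0.995], [-1.0, 0.0, -0.0]]
wrist_force: [0.1, 0.2, -3.6]
opening: 0.0155
```

```bash
python3 look.py 3
```

```text
10.0167 [0.5542 0.2499 0.1803] [[-0.0002, -0.9946, 0.1042], [-0.0002, 0.1042, 0.9946], [-1.0, 0.0001, -0.0002]] [ 21.4  27.3 100.1  -0.   52.6 -62.6] 0.0155 rack yaw -5.981476582455218
top 285 198
orange none
green 22 rack-frame mm lo/med/hi [[-89.6, -14.9, 40.2], [-87.4, -1.5, 42.7], [-85.4, 14.8, 46.8]]
blue 21 rack-frame mm lo/med/hi [[-80.3, 12.0, 39.7], [-61.4, 13.3, 43.0], [-46.6, 16.1, 48.0]]
side 300 215
orange 15 rack-frame mm lo/med/hi [[85.3, -15.5, 42.2], [88.6, -5.7, 44.6], [89.9, 8.6, 45.9]]
green 81 rack-frame mm lo/med/hi [[-95.9, -17.7, 6.4], [-94.8, -4.3, 25.9], [-85.0, 10.4, 45.4]]
blue 638 rack-frame mm lo/med/hi [[-77.7, 10.0, 9.1], [-5.5, 20.9, 26.1], [73.5, 23.0, 45.0]]
 blue plane: yaw err deg -0.16031889644168476 y at 0 20.906499741099832 rect [-0.9 21.9] [ 32.1 163. ] 89.97
 pitch deg 0.24192531
```

View pics/side3.png

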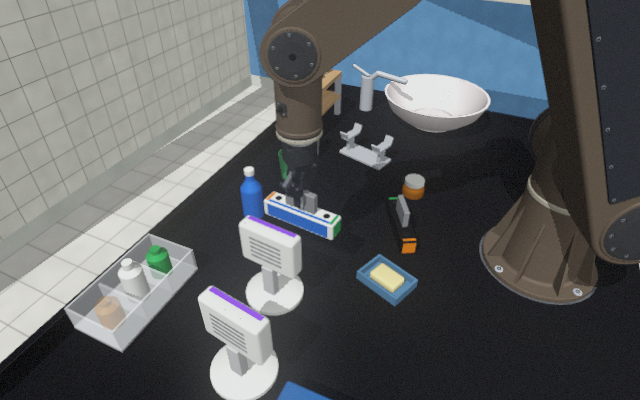

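Request:
servo_tool(
  targets="0 0 0 0 0.1 0 1;0 0 0 0 0.1 0 1;0 0 0 0 0.1 0 1;0 0 0 0 0.1 0 1;0 0 0 0 0.1 0 1;0 0 0 0 0.1 0 1;0 0 0 0 0.1 0 1;0 0 0 0 0.1 0 1;0 0 0 0 0.1 0 1;0 0 0 0 0.1 0 1",
)

```text
time: 10.95
tcp_pos: [0.5542, 0.2513, 0.1803]
eef_rot: [[-0.0, -0.995, 0.105], [-0.0, 0.105, 0.995], [-1.0, 0.0, -0.0]]
wrist_force: [-1.2, -0.1, -4.1]
opening: 0.0154
```

Request:
servo_tool(
  targets="0 0 0 0 0 0 1;0 0 0 0 0 0 1;0 0 0 0 0 0 1;0 0 0 0 0 0 1;0 0 0 0 0 0 1;0 0 0 0 0 0 1;0 0 0 0 0 0 1;0 0 0 0 0 0 1",
)

```text
time: 11.62
tcp_pos: [0.5542, 0.2513, 0.1803]
eef_rot: [[-0.0, -0.995, 0.105], [-0.0, 0.105, 0.995], [-1.0, 0.0, -0.0]]
wrist_force: [0.1, -0.0, -3.9]
opening: 0.0155
```

Request:
servo_tool(
  targets="0 0 0 0 -0.3 0 1;0 0 -0.01 0 -0.9 0 1;0 0 -0.04 -0.1 -1.7 0 1;0 0 -0.10 -0.2 -2.7 0 1;0 0 -0.17 -0.3 -3.7 0 1;0 0 -0.25 -0.4 -4.7 0 1;0 0 -0.34 -0.5 -5.6 0 1;0 0 -0.44 -0.6 -6.3 0 1;0 0 -0.54 -0.7 -6.8 0 1;0 0 -0.64 -0.8 -7.2 0 1",
)

```text
time: 12.45
tcp_pos: [0.546, 0.178, 0.1803]
eef_rot: [[-0.0, -0.73, 0.683], [-0.0, 0.683, 0.73], [-1.0, -0.0, -0.0]]
wrist_force: [0.4, 0.2, -3.4]
opening: 0.0153
```

Request:
servo_tool(
  targets="0 0 -0.10 -0.1 -0.1 0 1;0 0 -0.20 -0.1 -0.2 0 1;0 0 -0.30 -0.1 -0.2 0 1;0 0 -0.40 -0.1 -0.2 0 1;0 0 -0.50 -0.1 -0.2 0 1;0 0 -0.60 -0.1 -0.2 0 1;0 0 -0.70 -0.1 -0.2 0 1;0 0 -0.79 -0.1 -0.2 0 1;0 0 -0.86 -0.1 -0.2 0 1;0 0 -0.91 -0.1 -0.2 0 1",
)

```text
time: 13.28
tcp_pos: [0.545, 0.1765, 0.1803]
eef_rot: [[-0.0, 0.09, 0.996], [-0.0, 0.996, -0.09], [-1.0, -0.0, -0.0]]
wrist_force: [-0.0, 0.3, -2.8]
opening: 0.0153
```

Request:
servo_tool(
  targets="0 0 -0.018 0 0 0 1;0 0 -0.021 0 0 0 1;0 0 -0.021 0 0 0 1;0 0 -0.021 0 0 0 1",
)

```text
time: 13.62
tcp_pos: [0.5452, 0.1771, 0.1803]
eef_rot: [[0.0, 0.104, 0.995], [-0.0, 0.995, -0.104], [-1.0, -0.0, 0.0]]
wrist_force: [-0.1, -0.4, -4.4]
opening: 0.0149
```

```bash
python3 look.py 4
```

```text
13.6167 [0.5452 0.1771 0.1803] [[0.0, 0.104, 0.9946], [-0.0, 0.9946, -0.104], [-1.0, -0.0, 0.0]] [ 15.   24.7 104.7  -0.   50.5  20.9] 0.0149 rack yaw -95.9709760195068
top 312 201
orange none
green none
blue 0
side 316 198
orange 6
green 120 rack-frame mm lo/med/hi [[-95.4, -15.5, 10.1], [-93.4, -1.9, 25.7], [-82.8, 12.3, 44.8]]
blue 19 rack-frame mm lo/med/hi [[-74.8, 11.0, 42.1], [-48.2, 13.1, 44.4], [-29.2, 15.0, 47.0]]
```

View pics/side4.png

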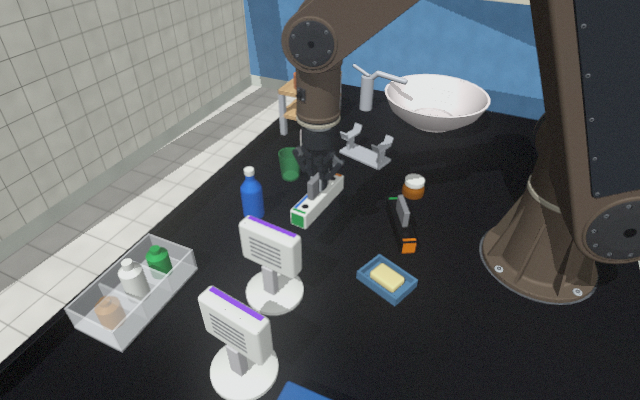

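Request:
servo_tool(
  targets="0 0 0 0 0.05 0 1;0 0 0 0 0.05 0 1;0 0 0 0 0.05 0 1;0 0 0 0 0.05 0 1;0 0 0 0 0.05 0 1;0 0 0 0 0.05 0 1;0 0 0 0 0.05 0 1;0 0 0 0 0.05 0 1;0 0 0 0 0.05 0 1;0 0 0 0 0.05 0 1",
)

```text
time: 14.55
tcp_pos: [0.5452, 0.1779, 0.1803]
eef_rot: [[-0.0, 0.105, 0.994], [0.0, 0.994, -0.105], [-1.0, 0.0, -0.0]]
wrist_force: [-0.4, 0.2, -3.5]
opening: 0.0154
```

Request:
servo_tool(
  targets="0 0 0 0 0 0 1;0 0 0 0 0 0 1;0 0 0 0 0 0 1;0 0 0 0 0 0 1;0 0 0 0 0 0 1;0 0 0 0 0 0 1;0 0 0 0 0 0 1;0 0 0 0 0 0 1",
)

```text
time: 15.22
tcp_pos: [0.5453, 0.1778, 0.1803]
eef_rot: [[0.0, 0.105, 0.994], [0.0, 0.994, -0.105], [-1.0, 0.0, 0.0]]
wrist_force: [0.3, 0.2, -4.2]
opening: 0.0156
```

Request:
servo_tool(
  targets="0 0 0.02 0 -0.5 0 1;0 0 0.06 0.1 -1.5 0 1;0 0 0.11 0.2 -3 0 1;0 0 0.17 0.3 -5 0 1;0 0 0.24 0.5 -7.2 0 1;0 0 0.31 0.6 -9.6 0 1;0 0 0.38 0.8 -12 0 1;0 0 0.45 0.9 -14.4 0 1;0 0 0.52 1.1 -16.8 0 1;0 0 0.59 1.2 -19.2 0 1",
)

```text
time: 16.05
tcp_pos: [0.5573, -0.0154, 0.1804]
eef_rot: [[0.0, -0.469, 0.883], [-0.0, 0.883, 0.469], [-1.0, -0.0, 0.0]]
wrist_force: [0.5, 0.3, -3.8]
opening: 0.0155
```

Request:
servo_tool(
  targets="0 0 0.07 0.15 -2.4 0 1;0 0 0.14 0.3 -4.8 0 1;0 0 0.21 0.5 -7.2 0 1;0 0 0.28 0.6 -9.6 0 1;0 0 0.35 0.8 -12 0 1;0 0 0.42 0.9 -14.4 0 1;0 0 0.49 1.1 -16.8 0 1;0 0 0.56 1.2 -19 0 1;0 0 0.62 1.3 -21 0 1;0 0 0.68 1.4 -22.8 0 1",
)

```text
time: 16.88
tcp_pos: [0.5711, -0.2436, 0.1802]
eef_rot: [[-0.0, -0.92, 0.392], [-0.0, 0.392, 0.92], [-1.0, -0.0, -0.0]]
wrist_force: [0.8, -0.2, -4.1]
opening: 0.0154
```

Request:
servo_tool(
  targets="0 0 0.05 0.1 -1.5 0 1;0 0 0.09 0.2 -2.8 0 1;0 0 0.11 0.3 -3.5 0 1;0 0 0.12 0.3 -3.8 0 1;0 0 0.12 0.3 -3.9 0 1;0 0 0.12 0.3 -3.9 0 1;0 0 0.12 0.3 -3.9 0 1",
)

```text
time: 17.47
tcp_pos: [0.5741, -0.2806, 0.1803]
eef_rot: [[-0.0, -0.959, 0.282], [0.0, 0.282, 0.959], [-1.0, 0.0, 0.0]]
wrist_force: [1.0, 0.7, -3.2]
opening: 0.0155
```

```bash
python3 look.py 5
python3 - <<'E'
from h import *
for n,b in(("top",(400,520,130,250)),("side",(320,420,70,190))): crop(load(n+"5"),*b,5,f"pics/{n}5c.png")
E
```

```text
17.4667 [ 0.5741 -0.2806  0.1803] [[-0.0002, -0.9593, 0.2823], [0.0002, 0.2823, 0.9593], [-1.0, 0.0003, 0.0002]] [ -28.8   29.6   95.9    0.    54.6 -102.4] 0.0155 rack yaw -16.39647621625067
top 479 190
orange 22 rack-frame mm lo/med/hi [[83.9, -17.1, 40.0], [86.7, -0.7, 42.4], [88.6, 14.9, 47.3]]
green 27 rack-frame mm lo/med/hi [[-95.6, -15.6, 7.6], [-87.9, -1.4, 42.5], [-85.3, 14.1, 46.2]]
blue 225 rack-frame mm lo/med/hi [[-77.5, 11.1, 5.6], [-11.8, 20.2, 28.9], [76.0, 22.7, 45.5]]
 blue plane: yaw err deg 0.24955809548942307 y at 0 21.164662561145356 rect [ 0.1 18.7] [160.9  34.9] 1.93
 pitch deg 2.2413907
side 366 118
orange 3
green 45 rack-frame mm lo/med/hi [[-97.9, -19.0, 5.9], [-95.2, -4.5, 24.1], [-91.2, 12.6, 42.1]]
blue 349 rack-frame mm lo/med/hi [[-76.9, 16.7, 9.5], [-6.0, 20.9, 24.1], [72.2, 25.1, 38.8]]
 blue plane: yaw err deg -0.18740544812180648 y at 0 20.74461378502712 rect [-0.1 22.6] [163.5  30.8] 0.0
 pitch deg 0.094289295
```

View pics/side5c.png

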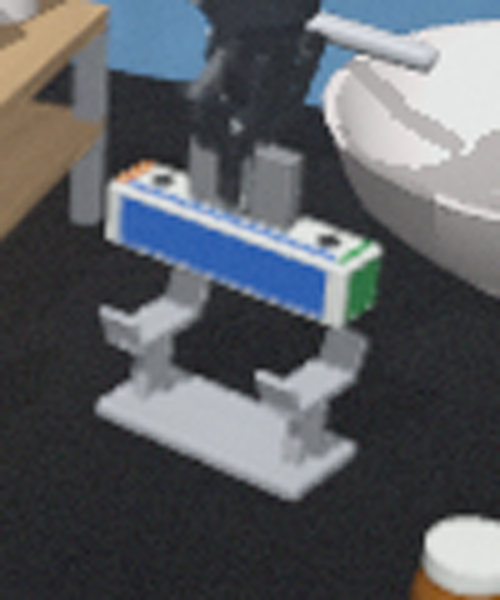

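View pics/top5c.png

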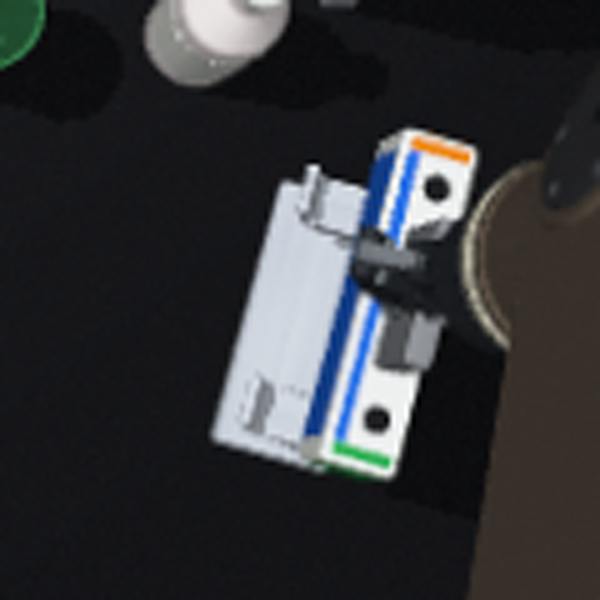

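Request:
servo_tool(
  targets="0 0 0 0 0 -0.5 1;0 0 0 0 0 -1.3 1;0 0 0 0 0 -2.2 1;0 0 0 0 0 -3.1 1;0 0 0 0 0 -4 1;0 0 0 0 0 -4.7 1;0 0 0 0 0 -5.1 1;0 0 0 0 0 -5.3 1;0 0 0 0 0 -5.4 1;0 0 0 0 0 -5.4 1",
)

```text
time: 18.4
tcp_pos: [0.5743, -0.2812, 0.1263]
eef_rot: [[0.0, -0.959, 0.282], [-0.0, 0.282, 0.959], [-1.0, -0.0, -0.0]]
wrist_force: [-0.3, 0.2, -3.3]
opening: 0.0154
```

Request:
servo_tool(
  targets="0 0 0 0 0 -0.05 1;0 0 0 0 0 -0.1 1;0 0 0 0 0 -0.15 1;0 0 0 0 0 -0.2 1;0 0 0 0 0 -0.25 1;0 0 0 0 0 -0.3 1;0 0 0 0 0 -0.33 1;0 0 0 0 0 -0.33 1",
)

```text
time: 19.07
tcp_pos: [0.5742, -0.2812, 0.123]
eef_rot: [[0.0, -0.959, 0.282], [-0.0, 0.282, 0.959], [-1.0, -0.0, -0.0]]
wrist_force: [-0.1, -1.1, -2.4]
opening: 0.0155
```

Request:
servo_tool(
  targets="0 0 0 0 0 -0.03 1;0 0 0 0 0 -0.05 1;0 0 0 0 0 -0.07 1;0 0 0 0 0 -0.1 1;0 0 0 0 0 -0.1 1;0 0 0 0 0 -0.1 1",
)

```text
time: 19.57
tcp_pos: [0.5742, -0.2813, 0.1229]
eef_rot: [[0.0, -0.959, 0.282], [-0.0, 0.282, 0.959], [-1.0, -0.0, -0.0]]
wrist_force: [-5.1, -0.4, 11.1]
opening: 0.0156
```

Request:
servo_tool(
  targets="0 0 0 0 0 0.05 1;0 0 0 0 0 0.05 0.8;0 0 0 0 0 0.05 0.7;0 0 0 0 0 0.05 0.6;0 0 0 0 0 0.05 0.5;0 0 0 0 0 0.05 0.4;0 0 0 0 0 0.05 0.4;0 0 0 0 0 0.05 0.4",
  newtons=20,
)

```text
time: 20.23
tcp_pos: [0.5742, -0.2812, 0.1224]
eef_rot: [[-0.0, -0.959, 0.282], [0.0, 0.282, 0.959], [-1.0, 0.0, -0.0]]
wrist_force: [-0.3, -0.3, 0.3]
opening: 0.0514
```

Request:
servo_tool(
  targets="0 0 0 0 0 0.3 0.3;0 0 0 0 0 1 0.3;0 0 0 0 0 2 0.3;0 0 0 0 0 4 0.3;0 0 0 0 0 7 0.3;0 0 0 0 0 10 0.3;0 0 0 0 0 13 0.3;0 0 0 0 0 14 0.3;0 0 0 0 0 14 0.3",
)

```text
time: 20.98
tcp_pos: [0.5757, -0.282, 0.2668]
eef_rot: [[0.005, -0.959, 0.282], [-0.003, 0.282, 0.959], [-1.0, -0.006, -0.001]]
wrist_force: [0.7, 0.9, -0.3]
opening: 0.0596
```

```bash
python3 look.py 6 | head -1
python3 - <<'E'
from h import *
for n,b in(("top",(400,520,130,250)),("side",(320,420,70,190))): crop(load(n+"6"),*b,5,f"pics/{n}6c.png")
E
```

```text
20.9833 [ 0.5757 -0.282   0.2668] [[0.0054, -0.9594, 0.2819], [-0.003, 0.2819, 0.9594], [-1.0, -0.006, -0.0014]] [ -28.8   24.8   90.7   -0.    64.1 -102.4] 0.0596 rack yaw -16.37193049211889
```

View pics/side6c.png

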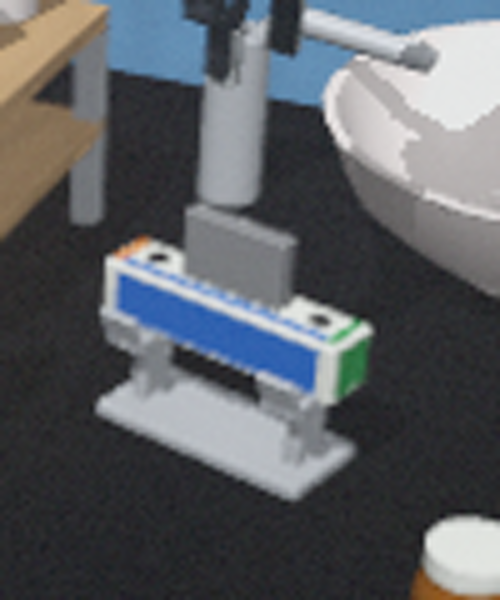

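View pics/top6c.png

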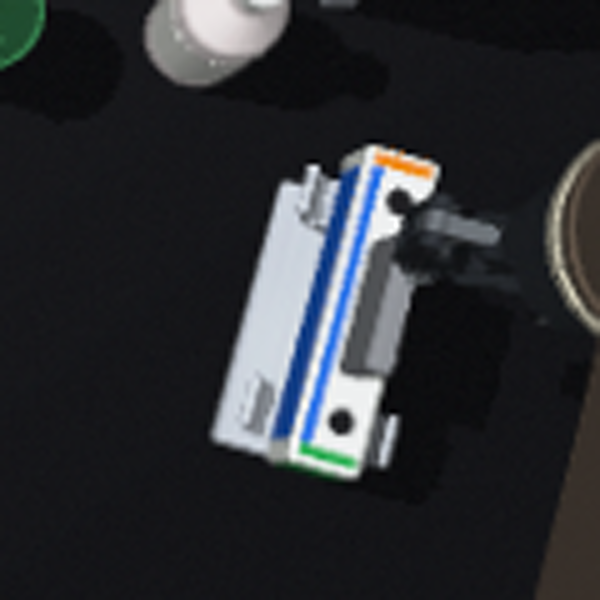

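Run:
```python
from h import *
for n,b in(("top6",(452,494,155,230)),("side6",(335,400,110,155))):
    P=cloud(load(n))[b[2]:b[3],b[0]:b[1]].reshape(-1,3)
    c=np.array([.5735,-.2805]);a=np.radians(-16.5);x=np.array([np.cos(a),np.sin(a)]);y=np.array([-x[1],x[0]])
    d=(P[:,:2]-c);L=np.c_[d@x,d@y,P[:,2]]
    m=(L[:,2]>.106)&(L[:,2]<.122)&(abs(L[:,0])<.11)&(abs(L[:,1])<.04);q=L[m]
    r=cv2.minAreaRect((q[:,:2]*1000).astype(np.float32));print(n,len(q),r,"z",np.median(q[:,2]), "z at +x/-x",np.median(q[q[:,0]>.05,2]),np.median(q[q[:,0]<-.05,2]))
```

```text
top6 718 ((0.9206695556640625, 0.7785186767578125), (45.186561584472656, 190.39381408691406), 89.6741943359375) z 0.11330475174431853 z at +x/-x 0.11337263757241048 0.11334056148569462
side6 416 ((-0.0440673828125, 1.6620769500732422), (52.28282928466797, 191.5862274169922), 88.91014862060547) z 0.11453847045770293 z at +x/-x 0.11462758664895593 0.1144825549471805
```

The rack is seated: centred to within about 1–2 mm, level, with the bar top at 114 mm (70 + 44). I'm handing it in.

Run:
```python
from workcell import manip
print(manip.job_done())
```

```text
the job is handed in; nothing more can be done
None
```

I gripped the rack by its handle and showed the orange end, the blue front and the green end to the nearer lamp, in that order. I held each for about 1.6 s or more, then set the rack down on the stand and let go. I handed the job in at about 21 s.

- **Lamp holds:** Each panel's aim point came within about 1–2 mm of the window centre I had measured. The rack squared up to within about 0.5° and stayed level.
- **Placing:** It touched down at about 14 N before I opened the fingers. After release the rack lay within about 1–2 mm of the stand's centre and within about 1° of its line. The bar top was level, at 113–115 mm where 114 mm is expected.
- **Gripper:** It ended clear above the rack, with the fingertips about 10 cm above the handle.
- **Other objects:** The wrist force showed no unexpected contact, and the lamp and toiletries looked in place in the pictures. I did not measure them again.
- **Readings that disagreed:** The two cameras differed by about 2 mm on the lamp head's position, and the depth reading put its front another 1–2 mm off, so I used values in between. One top-view pitch reading of 2.2° with the rack held over the stand did not match the side view (0.1°) or the final check. In that view the camera saw the blue panel at a steep slant.

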